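# Seal the sample box

## Task

One of the two sample boxes on the lab bench is not sealed: its blue lid rests on top but stands about a centimetre proud of the orange gasket. Press that lid down corner by corner rather than all at once, until it lies flat and fully down on the gasket all round. Do not touch the grey-lidded box, which is already sealed, and leave the small amber bottle standing where it is.

Things in the scene. Friction and masses are not known exactly. Their poses are not given: they have to be found in the camera images.
- box_lid: Loose blue lid of the unsealed box: plate 186 (x) x 146 (y) x 12 mm, 350 g, grey grip bar 14 mm high mid-top. Origin: centre of the plate's underside, top face at z +12. White 22 mm dots on top at x +-70, y +-50 mm mark where to press. Starts about level, origin 88-90 mm above the bench; fully down: level, origin 80, top face 92 mm above it. A locating piece below holds it in the box, 5 mm play.
- open_box: White box under the blue lid, 180 x 140 mm, fixed; origin: centre of its underside, axes as the lid's. Four orange corner seals at x +-75, y +-55 mm carry the lid; each slides 10 mm down under about 9 N (a corner press of 10-15 N), stops firmly, stays down. While one corner goes down the opposite one may rise 10 mm; the lid may rock until all four are down.
- sealed_box: Another white box with the same outline, 180 x 140 mm, with a grey lid (186 x 146 mm) already sealed flush: top face 92 mm above the bench, grip bar up to 106 mm. Origin: the centre of its underside, x along its long side. Fixed; not to be touched.
- amber_bottle: Small loose amber glass bottle with a black cap, 40 mm in diameter, 68 mm tall, standing on the bench between the two boxes. Origin: the centre of its underside. To be left standing where it is.
Things that resemble listed ones, but are neither listed nor needed, are in the scene too. Of the things that look like the box_lid, the smallest one is meant. Several things look just like the amber_bottle: the one meant starts farthest from the robot's base.

How it is judged:
By the outcome, as a careful person would: the job done as asked, in the order asked, and still so for the second after the job is handed in, with the robot touching nothing.
It also fails if it takes over 45 s, if anything falls off the work surface, if the arm or the gripper's body presses on something with over 40 N, if the wrist force passes 120 N, or if a joint passes its speed limit or range.

## Robot

A 6-joint arm with a two-finger parallel gripper is mounted at the origin on the work surface. World frame = base frame: x ahead of the robot, y to its left, z up, the work surface at z = 0. Lengths are in m, angles in rad, forces in N, time in s.
With the tool pointing down it reaches from about 0.275 to 1 m from the base axis. Payload 8.4 kg.
Tool frame: the origin (TCP) lies on the mounting face of the last link; the fingertips stand 173 mm ahead of it and the grasp point (between the pads) lies 155 mm ahead of it; z points along the fingers, y is the line along which they close (so a half turn about z gives the same grasp; the last joint's range is limited). The gripper opens to 85 mm and grips with 20 to 120 N. Pads are 22 mm wide; open, the fingers measure 114 mm over their backs; the gripper's body (76 mm by 85 mm) begins 54 mm behind the grasp point. The pads swing forward as they close: fully open they stand 13 mm farther back than shut.
Start: joints at [-1.108, 0.353, 1.633, -0, 1.155, -0.002], TCP at [0.28, -0.559, 0.405] pointing down, gripper open.
Joint ranges: [-2.63, 2.63], [-0.92, 2.1], [0.06, 2.66], [-1.3, 4.44], [0, 2.69], [-3.02, 3.02]. Speed limits (rad/s): [2.22, 2.22, 2.79, 3.14, 3.14, 3.14].

## Interface

Orientations are given as a rotation vector (axis times angle).
In Python, from station import sensors, capture, camera_params, close_job, boxes_of gives the robot as it stands.
- The arm moves only by the shell command python3 -m jog 'ROWS' [OPENING] [FORCE]. ROWS is text: rows parted by semicolons, each of 6 numbers parted by spaces: the shift along the tool's x, y, z in cm, then the turn, a rotation vector about the tool's x, y, z in rad. In form: tx ty tz rx ry rz; .... A call has 1 to 20 rows; each row shifts and turns the commanded pose from where the row before left it, along the tool's axes as they then stand; what a row does not reach is not made up. A row lasts 1/10 s, in which the tool goes at most 50 mm and 8.59 degrees, less where a joint would pass 70% of its speed; a pose out of reach is approached as far as the arm can. A call with a gripper value outside its range is refused whole. OPENING is the gripper command: -1 is fully open, 1 is shut, values between are in proportion, set as the call begins (- or left out, the last holds). The fingers move at their own pace and stop on an object; FORCE is the grip in N (left out, the last holds). Time passes only in rows, so rows that do not move let the fingers close. It gives the time, the measured TCP pose, the force, the opening and the grip force at its end, in the units of the state.
- sensors.sense(): the state, without advancing time (a new reading comes with each control period).
- capture(name): name is "scene" or "side" or "wrist"; returns the picture (480x640x3 uint8, red, green, blue); there is no depth.
- camera_params(name): a dict with "intrinsics" (3x3 intrinsics, pixels), "rvec" (rotation vector, rad) and "tvec" (3), from world to camera coordinates, as OpenCV has them. Camera axes: x right, y down, z forward; pixel columns grow to the right and rows downward; lengths in m; the calibration is good to about 2 mm. The wrist camera is an equidistant fisheye: a pixel r from the principal point sees the ray r / f radians off the axis. A picture is of the moment at which its call begins: read the wrist's pose just before it. camera_params takes no time and is no camera call; for the wrist camera it gives the pose at the moment of the call.
- close_job(): hands the job in; it is judged then, once.
Trained networks look in the newest picture that a camera, given by its name, has taken for a name from the list of things; names that differ only in an ending like _2 or _b are one class to them, and where a whole thing is asked for, a point or a joint stands for the part that bears it (a point fixed in the world has none). Each returns a list of dicts, best first, with "confidence" (0 to 1); they miss things now and then, are a little off and sometimes report something else, mostly with a low value. They report only what shows in the picture. A call takes as long as a camera call. They do not tell look-alikes from the thing itself.
- boxes_of(query, camera): "pixel" ([column, row] in pixels, amid what is visible of it).
The state is a dict: "time": time; "joints": joint angles; "joint_vel": joint speeds; "effort": joint torques, N m; "position": TCP position; "ee_rot": TCP orientation; "force": force on the tool from outside, world axes, zero at the start; "moment": the same for the moment, N m; "width": finger opening in m; "grasp_force": force on a finger pad.
Only numpy, scipy, OpenCV 4.12 (cv2) and the standard library are available. Lean on these libraries where they do the work, as an engineer would, in place of code of your own. Each camera call takes 0.05 s, during which the arm holds its last target. There are 200 camera calls.

## Working session

There is one attempt and no reset: what is moved stays moved. The work goes in short steps, Python scripts to look and compute and a shell command to move; the robot and the scene stay as the last step left them, time stands still between calls to the robot, and variables do not carry over. Pictures are saved under pics/ and viewed, at most 10 in all, crops included, and the job is handed in when it is done.

```bash
mkdir -p pics; python3 - <<'E'
from station import *
import cv2
for n in ("scene","side"):
    im=capture(n); cv2.imwrite(f"pics/{n}1.png",im[:,:,::-1])
    for q in ("box_lid","sealed_box","amber_bottle","open_box"):
        print(n,q,[(d["pixel"],round(d["confidence"],2)) for d in boxes_of(q,n)])
    p=camera_params(n);print(p)
s=sensors.sense();print(s)
E
```

```text
scene box_lid [([320.6, 203.5], 0.88), ([494.3, 239.1], 0.77), ([393.6, 250.4], 0.71)]
scene sealed_box [([190.1, 369.8], 0.96)]
scene amber_bottle [([321.7, 334.7], 0.9)]
scene open_box [([384.5, 284.7], 0.66)]
{'intrinsics': array([[555.69619769,   0.        , 318.17441223],
       [  0.        , 555.69619769, 240.54890653],
       [  0.        ,   0.        ,   1.        ]]), 'rvec': array([ 2.05146543,  1.04833247, -0.47262433]), 'tvec': array([-0.35701823, -0.10088615,  1.46815198])}
side box_lid [([243.0, 264.7], 0.67), ([372.4, 325.7], 0.59), ([149.4, 388.4], 0.55)]
side sealed_box [([305.7, 132.6], 0.82)]
side amber_bottle [([251.8, 205.9], 0.82), ([277.9, 221.5], 0.56)]
side open_box [([243.2, 299.8], 0.74)]
{'intrinsics': array([[620.83866713,   0.        , 310.64644928],
       [  0.        , 620.83866713, 235.22300672],
       [  0.        ,   0.        ,   1.        ]]), 'rvec': array([ 0.4082146 , -2.82517745,  1.00997163]), 'tvec': array([0.43500847, 0.0511895 , 1.39469666])}
{'time': 0.5, 'joints': array([-1.10841284e+00,  3.52991442e-01,  1.63342875e+00,  1.98598368e-05,
        1.15518365e+00, -2.43477582e-03]), 'joint_vel': array([-1.21188932e-03,  3.26889852e-05,  6.73902276e-04, -1.89884389e-03,
        2.94664712e-04,  1.13265056e-03]), 'effort': array([ 8.06134176e-04, -6.04692078e+01, -3.42183459e+01,  1.68615952e-04,
        2.25280128e-03, -3.32949583e-05]), 'position': array([ 0.28014304, -0.55869173,  0.40467399]), 'ee_rot': array([-3.05711714e+00, -7.23563909e-01, -2.37817000e-05]), 'force': array([-0.36894977,  0.08590602, -0.46473006]), 'moment': array([ 0.00033027, -0.0111333 , -0.06602326]), 'grasp_force': 0.0, 'width': 0.08499829412267941}
```

View pics/scene1.png

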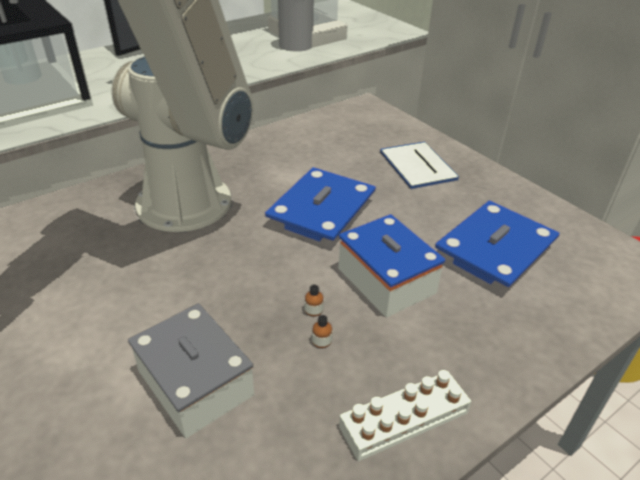

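View pics/side1.png

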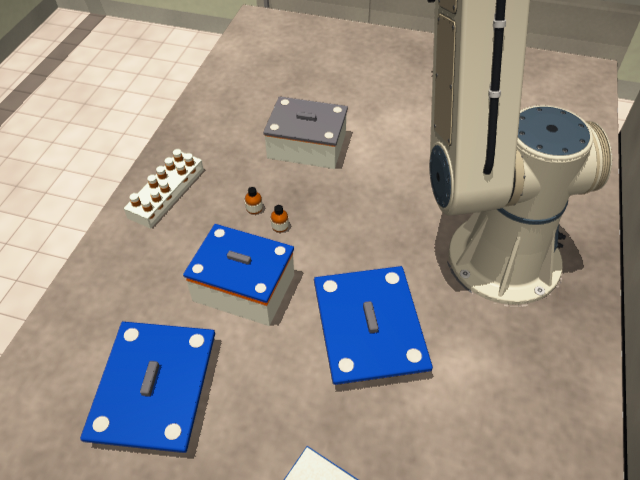

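The blue-lid candidates in the scene picture are at (320,203), (494,239) and (393,250). The first two lie on the bench and are larger. (393,250), at side (240,262), is the smallest and sits on the white box with the orange gasket, so it is the one meant. The bottles are at scene (314,301) and (322,333), with the farther one at (322,333); I'll stay clear of both. The grey lid is at (190,360).

```bash
cat > lid.py <<'E'
import cv2, numpy as np
from scipy.optimize import least_squares
from scipy.spatial.transform import Rotation as R
from station import *
ROI={"scene":(335,210,450,290),"side":(180,222,300,305)}
CAN=np.array([[70,50,12],[-70,50,12],[-70,-50,12],[70,-50,12]])/1000.
def dots(n,im):
    x0,y0,x1,y1=ROI[n]; hsv=cv2.cvtColor(im,cv2.COLOR_RGB2HSV)
    blue=((hsv[...,0]>100)&(hsv[...,0]<130)&(hsv[...,1]>120)).astype(np.uint8)
    m0=np.zeros_like(blue); m0[y0:y1,x0:x1]=blue[y0:y1,x0:x1]
    k,l,st,_=cv2.connectedComponentsWithStats(m0); m0=(l==1+np.argmax(st[1:,4])).astype(np.uint8)
    pts=cv2.findNonZero(m0); hull=cv2.convexHull(pts); h=np.zeros_like(m0); cv2.fillPoly(h,[hull],1)
    w=((h>0)&(hsv[...,1]<90)&(hsv[...,2]>150)).astype(np.uint8)
    k,l,st,c=cv2.connectedComponentsWithStats(w)
    i=[j for j in range(1,k) if st[j,4]>25]
    return c[i],st[i,4]
def proj(n,X):
    p=camera_params(n); return cv2.projectPoints(X,p["rvec"],p["tvec"],p["intrinsics"],None)[0][:,0]
def fit(cams=("scene","side"),save=None):
    D={}
    for n in cams:
        im=capture(n)
        if save: cv2.imwrite(f"pics/{n}{save}.png",im[:,:,::-1])
        D[n],a=dots(n,im); print(n,D[n].round(1).tolist(),a)
    def res(v):
        X=CAN@R.from_rotvec(v[3:]).as_matrix().T+v[:3]; r=[]
        for n in cams:
            q=proj(n,X); d=np.linalg.norm(D[n][:,None]-q[None],axis=2); j=d.argmin(1)
            r.append((D[n]-q[j]).ravel())
        return np.concatenate(r)
    return D,res
E
python3 - <<'E'
from lid import *
D,res=fit(save="2")
# initial: ray of mean pixel at z=.1
def ray(n,px,z):
    p=camera_params(n);M=cv2.Rodrigues(p["rvec"])[0];c=-M.T@p["tvec"]
    d=M.T@np.linalg.inv(p["intrinsics"])@np.r_[px,1];return c+d*(z-c[2])/d[2]
for n in D: print(n,ray(n,D[n].mean(0),.101).round(4),[ray(n,q,.101).round(3).tolist() for q in D[n]])
c=ray("side",D["side"].mean(0),.101)
best=min((least_squares(res,np.r_[c[:2],.089,0,0,y]) for y in np.arange(0,3.1,.15)),key=lambda s:s.cost)
print(best.cost,best.x.round(4),np.abs(best.fun).max())
print((CAN@R.from_rotvec(best.x[3:]).as_matrix().T+best.x[:3]).round(4).tolist())
for n,q,z in(("side",(252,203),.034),("side",(279,218),.034),("scene",(321.7,334),.034),("scene",(314,302),.034)):print(n,ray(n,q,z).round(3))
im=cv2.imread("pics/side2.png")[190:330,150:330];cv2.imwrite("pics/crop.png",cv2.resize(im,None,fx=4,fy=4,interpolation=2))
E
```

```text
scene [[367.8, 217.3], [388.9, 221.0], [352.6, 235.4], [430.0, 255.8], [392.4, 272.8]] [227  64  72  73  84]
side [[219.1, 232.6], [279.5, 250.1], [197.3, 268.1], [260.0, 287.5]] [72 76 82 89]
scene [0.5156 0.2446 0.101 ] [[0.429, 0.265, 0.101], [0.467, 0.296, 0.101], [0.46, 0.196, 0.101], [0.606, 0.286, 0.101], [0.6, 0.186, 0.101]]
side [0.5348 0.2385 0.101 ] [[0.602, 0.183, 0.101], [0.462, 0.192, 0.101], [0.609, 0.283, 0.101], [0.469, 0.292, 0.101]]Traceback (most recent call last):
  File "<stdin>", line 9, in <module>
  File "<stdin>", line 9, in <genexpr>
    return func(*args, **kwargs)
    result = trf(vector_fun.fun, vector_fun.jac, x0, f0, J0, lb, ub, ftol, xtol,
                 gtol, max_nfev, x_scale, loss_function, tr_solver,
                 tr_options.copy(), verbose, callback=callback_wrapped)
    return trf_no_bounds(
        fun, jac, x0, f0, J0, ftol, xtol, gtol, max_nfev, x_scale,
        loss_function, tr_solver, tr_options, verbose, callback=callback)
    J = jac(x)
    self._update_jac()
    ~~~~~~~~~~~~~~~~^^
    self.J = self.jac_wrapped(xp_copy(self.x), f0=s
[... 536 characters left out ...]
             ^^^
    df = [f_eval - f0 for f_eval in f_evals]
                                    ^^^^^^^
    f = np.atleast_1d(self.fun(x, *self.args, **self.kwargs))
                      ~~~~~~~~^^^^^^^^^^^^^^^^^^^^^^^^^^^^^^
    return np.atleast_1d(self.fun(x))
                         ~~~~~~~~^^^
    return self.f(x, *self.args, **self.kwargs)
           ~~~~~~^^^^^^^^^^^^^^^^^^^^^^^^^^^^^^
  File "lid.py", line 28, in res
    q=proj(n,X); d=np.linalg.norm(D[n][:,None]-q[None],axis=2); j=d.argmin(1)
  File "lid.py", line 18, in proj
    p=camera_params(n); return cv2.projectPoints(X,p["rvec"],p["tvec"],p["intrinsics"],None)[0][:,0]
ValueError: time passes only in moves, steps and waits
```

```bash
python3 - <<'E'
s=open("lid.py").read()
s=s.replace('ROI={"scene":(335,210,450,290),"side":(180,222,300,305)}','ROI={"scene":[(337,233),(389,211),(449,258),(392,288)],"side":[(180,275),(212,220),(300,235),(266,306)]}\nP={n:camera_params(n) for n in ROI}')
s=s.replace('x0,y0,x1,y1=ROI[n]; ','').replace('m0[y0:y1,x0:x1]=blue[y0:y1,x0:x1]','cv2.fillPoly(m0,[np.array(ROI[n])],1); m0*=blue')
s=s.replace('p=camera_params(n); ','p=P[n]; ').replace('>25]','>25 and st[j,4]<150]')
s+='''
def ray(n,px,z):
    p=P[n];M=cv2.Rodrigues(p["rvec"])[0];c=-M.T@p["tvec"]
    d=M.T@np.linalg.inv(p["intrinsics"])@np.r_[px,1];return c+d*(z-c[2])/d[2]
def solve(save,x0=(.534,.239,.089,0,0,-.05)):
    D,res=fit(save=save)
    x0=np.array(x0);best=least_squares(res,x0)
    print("err",np.abs(best.fun).max().round(2),best.x.round(4))
    X=CAN@R.from_rotvec(best.x[3:]).as_matrix().T+best.x[:3]
    print("dots",X.round(4).tolist()); return D,best.x,X
'''
open("lid.py","w").write(s)
E
python3 - <<'E'
from lid import *
D,v,X=solve("3")
for n,q,z in(("side",(252,203),.034),("side",(279,218),.034),("scene",(321.7,334),.034),("scene",(314,302),.034)):print(n,ray(n,q,z).round(3))
im=cv2.imread("pics/side3.png")[190:330,150:330];cv2.imwrite("pics/crop.png",cv2.resize(im,None,fx=4,fy=4,interpolation=2))
E
```

```text
scene [[388.9, 221.0], [352.6, 235.5], [430.0, 255.8], [392.4, 272.8]] [64 71 73 84]
side [[219.1, 232.6], [279.5, 250.1], [197.3, 268.1], [260.0, 287.5]] [72 76 82 89]
err 0.21 [ 0.5349  0.2388  0.091   0.0015  0.001  -0.0706]
dots [[0.6083, 0.2838, 0.103], [0.4686, 0.2936, 0.1032], [0.4616, 0.1939, 0.103], [0.6012, 0.184, 0.1029]]
side [0.591 0.027 0.034]
side [0.514 0.054 0.034]
scene [0.601 0.009 0.034]
scene [0.522 0.048 0.034]
```

View pics/crop.png

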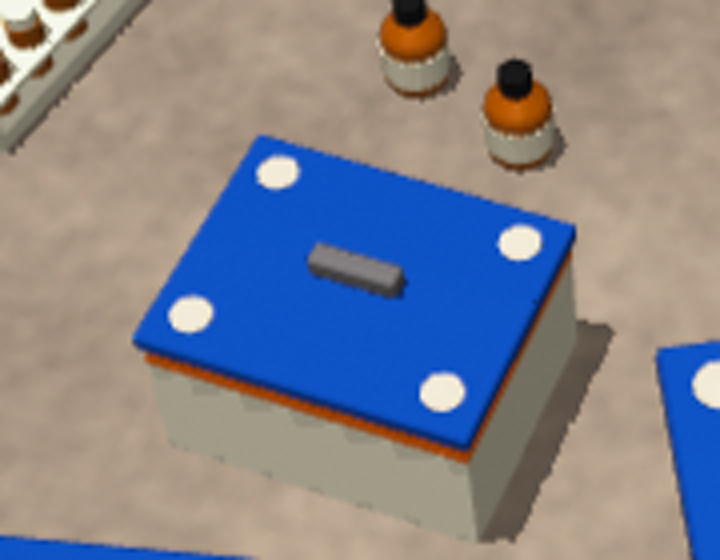

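The crop confirms it: the blue lid stands on a white box with an orange gasket, with four dots and a bar. The fit residual is 0.2 px. The dots are at about z 0.103 and their spacing is as given. The bottles are at about (0.60,0.02) and (0.52,0.05), below the travel height. I'll move in with the gripper shut.

```bash
python3 -m jog '2.77 -3.29 0.4 0 0 0;2.77 -3.29 0.4 0 0 0;2.77 -3.29 0.4 0 0 0;2.77 -3.29 0.4 0 0 0;2.77 -3.29 0.4 0 0 0;2.77 -3.29 0.4 0 0 0;2.77 -3.29 0.4 0 0 0;2.77 -3.29 0.4 0 0 0;2.77 -3.29 0.4 0 0 0;2.77 -3.29 0.4 0 0 0;2.77 -3.29 0.4 0 0 0;2.77 -3.29 0.4 0 0 0;2.77 -3.29 0.4 0 0 0;2.77 -3.29 0.4 0 0 0;2.77 -3.29 0.4 0 0 0;2.77 -3.29 0.4 0 0 0;2.77 -3.29 0.4 0 0 0;2.77 -3.29 0.4 0 0 0;0 0 0 0 0 0' 1 60
cat > go.py <<'E'
import sys,numpy as np
from station import sensors
from scipy.spatial.transform import Rotation as R
s=sensors.sense();M=R.from_rotvec(s["ee_rot"]).as_matrix()
print(s["time"],s["position"].round(4),"tip z",(s["position"]+M[:,2]*.173).round(4),"F",s["force"].round(1),s["width"].round(4))
for i,t in enumerate([(.4616,.1939),(.6012,.184),(.6083,.2838),(.4686,.2936)]):
    print("CDAB"[i],(M.T@np.r_[np.array(t)-s["position"][:2],0]*100).round(2))
E
python3 go.py
```

```text
time: 2.6
position: [0.4615, 0.1983, 0.3326]
ee_rot: [-3.055, -0.728, -0.003]
force: [-0.6, -0.0, 0.3]
width: -0.0002
grasp_force: 0.0Traceback (most recent call last):
  File "go.py", line 5, in <module>
    print(s["time"],s["position"].round(4),"tip z",(s["position"]+M[:,2]*.173).round(4),"F",s["force"].round(1),s["width"].round(4))
                                                                                                                ^^^^^^^^^^^^^^^^
AttributeError: 'float' object has no attribute 'round'
```

```bash
sed -i 's/s\["width"\].round(4)/s["width"]/' go.py; python3 -m jog '0 0 1.2 0 0 0;0 0 1.2 0 0 0;0 0 1.2 0 0 0;0 0 1 0 0 0;0 0 0 0 0 0;0 0 0 0 0 0'; python3 go.py
```

```text
time: 3.2
position: [0.4604, 0.1937, 0.2864]
ee_rot: [3.057, 0.722, -0.001]
force: [0.5, 0.0, -0.0]
width: 0.0002
grasp_force: 0.0
3.2 [0.4604 0.1937 0.2864] tip z [0.4603 0.1937 0.1134] F [ 0.5  0.  -0. ] 0.0001905933791030202
C [ 0.11  0.04 -0.  ]
D [ 1.215e+01  7.170e+00 -1.000e-02]
A [ 1.725e+01 -1.440e+00 -1.000e-02]
B [ 5.2  -8.56 -0.  ]
```

```bash
python3 -m jog '0 0 0.3 0 0 0;0 0 0.3 0 0 0;0 0 0.3 0 0 0;0 0 0.2 0 0 0;0 0 0.2 0 0 0;0 0 0.2 0 0 0;0 0 0.2 0 0 0'; python3 -m jog '0 0 0.1 0 0 0;0 0 0.1 0 0 0'; python3 -m jog '0 0 0.1 0 0 0;0 0 0.1 0 0 0'; python3 go.py
```

```text
time: 3.9
position: [0.4602, 0.1939, 0.2703]
ee_rot: [3.056, 0.724, -0.001]
force: [-5.2, -4.9, 15.1]
width: -0.0001
grasp_force: 7.7
time: 4.1
position: [0.4601, 0.1938, 0.2683]
ee_rot: [3.056, 0.724, -0.002]
force: [-5.7, -4.2, 14.9]
width: 0.0002
grasp_force: 7.7
time: 4.3
position: [0.4601, 0.1938, 0.267]
ee_rot: [3.056, 0.724, -0.002]
force: [-10.2, -7.7, 35.3]
width: 0.0001
grasp_force: 18.0
4.3 [0.4601 0.1938 0.267 ] tip z [0.46   0.1937 0.094 ] F [-10.2  -7.7  35.3] 8.960323724162458e-05
C [ 0.13  0.06 -0.  ]
D [ 1.217e+01  7.210e+00 -1.000e-02]
A [17.28 -1.4  -0.02]
B [ 5.23 -8.54 -0.01]
```

```bash
python3 -m jog '0 0 -1 0 0 0;0 0 -1.5 0 0 0;0 0 -0.5 0 0 0;3 1.8 0 0 0 0;3 1.8 0 0 0 0;3.1 1.8 0 0 0 0;3.1 1.8 0 0 0 0;0 0 0 0 0 0;0 0 0 0 0 0'; python3 go.py; python3 -c "
from lid import *
solve('4')"
```

```text
time: 5.2
position: [0.6018, 0.1843, 0.2948]
ee_rot: [-3.057, -0.723, 0.002]
force: [0.1, -0.5, -0.4]
width: -0.0002
grasp_force: 0.0
5.2 [0.6018 0.1843 0.2948] tip z [0.6016 0.1842 0.1218] F [ 0.1 -0.5 -0.4] -0.00023628263277204094
C [-12.11  -7.14   0.02]
D [-0.07 -0.    0.  ]
A [ 5.04 -8.61 -0.  ]
B [-7.020e+00 -1.574e+01  1.000e-02]
scene [[352.8, 235.1], [430.0, 255.8]] [63 73]
side [[218.7, 232.6], [279.6, 250.4], [197.3, 268.1], [260.0, 287.5]] [48 71 82 89]
err 0.27 [ 0.5348  0.2392  0.0913  0.0026  0.0032 -0.0715]
dots [[0.6082, 0.284, 0.1032], [0.4686, 0.294, 0.1036], [0.4614, 0.1943, 0.1034], [0.6011, 0.1843, 0.1029]]
```

```bash
python3 -m jog '0 0 0.6 0 0 0;0 0 0.6 0 0 0;0 0 0.3 0 0 0;0 0 0.2 0 0 0;0 0 0.2 0 0 0;0 0 0.2 0 0 0;0 0 0.2 0 0 0;0 0 0.2 0 0 0'; python3 -m jog '0 0 0.1 0 0 0;0 0 0.1 0 0 0'; python3 -m jog '0 0 0.1 0 0 0;0 0 0.1 0 0 0'; python3 go.py
```

```text
time: 6.1
position: [0.6018, 0.1843, 0.2715]
ee_rot: [3.057, 0.724, 0.0]
force: [-2.8, -2.6, 10.7]
width: 0.0
grasp_force: 5.0
time: 6.3
position: [0.6018, 0.1842, 0.2696]
ee_rot: [3.057, 0.724, 0.0]
force: [-3.3, -4.1, 9.8]
width: 0.0001
grasp_force: 5.0
time: 6.5
position: [0.6018, 0.184, 0.2676]
ee_rot: [3.056, 0.724, -0.0]
force: [-2.8, -4.1, 10.7]
width: -0.0002
grasp_force: 5.3
6.5 [0.6018 0.184  0.2676] tip z [0.6018 0.1839 0.0946] F [-2.8 -4.1 10.7] -0.00016966868786190623
C [-12.09  -7.17  -0.  ]
D [-0.05 -0.02 -0.  ]
A [ 5.06 -8.63 -0.01]
B [-6.990e+00 -1.577e+01 -1.000e-02]
```

```bash
python3 -m jog '0 0 0.1 0 0 0;0 0 0.1 0 0 0'; python3 -m jog '0 0 0.1 0 0 0;0 0 0 0 0 0'
```

```text
time: 6.7
position: [0.6019, 0.184, 0.2664]
ee_rot: [3.056, 0.724, -0.0]
force: [-8.4, -6.2, 25.5]
width: 0.0
grasp_force: 12.8
time: 6.9
position: [0.6018, 0.1839, 0.2664]
ee_rot: [3.056, 0.724, 0.0]
force: [-9.5, -7.9, 25.6]
width: -0.0003
grasp_force: 13.2
```

```bash
python3 -m jog '0 0 -1 0 0 0;0 0 -1.5 0 0 0;0 0 -0.5 0 0 0;1.7 -2.9 0 0 0 0;1.7 -2.9 0 0 0 0;1.7 -2.8 0 0 0 0;0 0 0 0 0 0;0 0 0.5 0 0 0;0 0 0.5 0 0 0;0 0 0.3 0 0 0;0 0 0.2 0 0 0;0 0 0.2 0 0 0'; python3 -m jog '0 0 0.2 0 0 0;0 0 0.2 0 0 0;0 0 0.2 0 0 0'; python3 -m jog '0 0 0.1 0 0 0;0 0 0.1 0 0 0'; python3 go.py
```

```text
time: 8.1
position: [0.6089, 0.2835, 0.2764]
ee_rot: [3.057, 0.722, -0.0]
force: [0.7, 0.7, -0.1]
width: 0.0001
grasp_force: 0.0
time: 8.4
position: [0.6091, 0.2841, 0.2717]
ee_rot: [-3.057, -0.723, -0.002]
force: [-2.2, -1.0, 9.2]
width: 0.0001
grasp_force: 4.5
time: 8.6
position: [0.6091, 0.2843, 0.2699]
ee_rot: [-3.057, -0.723, -0.002]
force: [-1.9, -1.4, 9.3]
width: -0.0002
grasp_force: 4.6
8.6 [0.6091 0.2843 0.2699] tip z [0.6094 0.2844 0.0969] F [-1.9 -1.4  9.3] -0.00016172187340929322
C [-17.24   1.47  -0.02]
D [-5.2   8.61 -0.01]
A [-0.1  0.  -0. ]
B [-12.14  -7.13  -0.02]
```

```bash
python3 -m jog '0 0 0.1 0 0 0;0 0 0.1 0 0 0'; python3 -m jog '0 0 0.1 0 0 0;0 0 0.1 0 0 0';  python3 -m jog '0 0 0.1 0 0 0;0 0 0 0 0 0'
```

```text
time: 8.8
position: [0.6092, 0.2844, 0.2682]
ee_rot: [-3.057, -0.723, -0.003]
force: [-2.2, -0.8, 9.8]
width: 0.0002
grasp_force: 5.0
time: 9.0
position: [0.6094, 0.2845, 0.2663]
ee_rot: [-3.056, -0.723, -0.004]
force: [-2.6, -0.5, 10.6]
width: 0.0002
grasp_force: 5.5
time: 9.2
position: [0.6094, 0.2845, 0.2661]
ee_rot: [-3.056, -0.723, -0.004]
force: [-3.3, -1.2, 16.5]
width: -0.0
grasp_force: 8.0
```

```bash
python3 -m jog '0 0 0.1 0 0 0;0 0 0 0 0 0'; python3 -m jog '0 0 0.1 0 0 0;0 0 0 0 0 0'; python3 go.py
```

```text
time: 9.4
position: [0.6094, 0.2846, 0.266]
ee_rot: [-3.056, -0.723, -0.004]
force: [-6.8, -2.2, 22.5]
width: -0.0
grasp_force: 11.4
time: 9.6
position: [0.6094, 0.2846, 0.2659]
ee_rot: [-3.056, -0.723, -0.005]
force: [-8.1, -3.5, 29.5]
width: 0.0001
grasp_force: 14.9
9.6 [0.6094 0.2846 0.2659] tip z [0.6099 0.2848 0.0929] F [-8.1 -3.5 29.5] 0.00012969203862987856
C [-17.28   1.48  -0.05]
D [-5.24  8.62 -0.02]
A [-0.14  0.02 -0.  ]
B [-12.19  -7.12  -0.04]
```

```bash
python3 -m jog '0 0 -1 0 0 0;0 0 -1.5 0 0 0;0 0 -0.7 0 0 0;-3 -1.8 0 0 0 0;-3 -1.8 0 0 0 0;-3.1 -1.8 0 0 0 0;-3.1 -1.75 0 0 0 0;0 0 0 0 0 0;0 0 0.5 0 0 0;0 0 0.2 0 0 0;0 0 0.2 0 0 0;0 0 0.2 0 0 0'; python3 go.py; python3 -m jog '0 0 0.2 0 0 0;0 0 0.2 0 0 0;0 0 0.2 0 0 0';python3 -m jog '0 0 0.2 0 0 0;0 0 0.2 0 0 0;0 0 0.2 0 0 0'; python3 -m jog '0 0 0.2 0 0 0;0 0 0.2 0 0 0'
```

```text
time: 10.8
position: [0.4685, 0.2934, 0.2823]
ee_rot: [3.057, 0.722, 0.0]
force: [0.3, -0.0, -0.1]
width: -0.0004
grasp_force: 0.0
10.8 [0.4685 0.2934 0.2823] tip z [0.4685 0.2933 0.1093] F [ 0.3 -0.  -0.1] -0.0003675003195294826
C [-5.06  8.59  0.  ]
D [ 6.98 15.72  0.  ]
A [12.08  7.11  0.  ]
B [ 0.02 -0.02 -0.  ]
time: 11.1
position: [0.4678, 0.2934, 0.2765]
ee_rot: [3.057, 0.723, -0.0]
force: [-0.0, -0.4, -0.3]
width: 0.0002
grasp_force: 0.0
time: 11.4
position: [0.4676, 0.2935, 0.2711]
ee_rot: [-3.057, -0.723, 0.0]
force: [-3.0, -0.1, 8.0]
width: -0.0
grasp_force: 3.6
time: 11.6
position: [0.4674, 0.2936, 0.2671]
ee_rot: [-3.057, -0.723, 0.001]
force: [-3.8, 0.8, 9.0]
width: -0.0
grasp_force: 3.8
```

```bash
python3 -m jog '0 0 0.1 0 0 0;0 0 0.1 0 0 0'; python3 -m jog '0 0 0.1 0 0 0;0 0 0 0 0 0'; python3 -m jog '0 0 0.1 0 0 0;0 0 0 0 0 0'
```

```text
time: 11.8
position: [0.4674, 0.2936, 0.2653]
ee_rot: [-3.057, -0.723, 0.001]
force: [-8.9, -3.4, 23.7]
width: -0.0001
grasp_force: 11.5
time: 12.0
position: [0.4674, 0.2936, 0.2653]
ee_rot: [-3.057, -0.723, 0.001]
force: [-7.8, -2.1, 22.0]
width: -0.0001
grasp_force: 11.0
time: 12.2
position: [0.4674, 0.2936, 0.2652]
ee_rot: [-3.057, -0.723, 0.001]
force: [-12.0, -4.9, 33.8]
width: -0.0001
grasp_force: 16.4
```

```bash
python3 -m jog '0 0 -1 0 0 0;0 0 -1.5 0 0 0;0 0 -0.5 0 0 0;-1.6 2.9 0 0 0 0;-1.6 2.9 0 0 0 0;-1.7 2.8 0 0 0 0;0 0 0.5 0 0 0;0 0 0.5 0 0 0;0 0 0.5 0 0 0;0 0 0.5 0 0 0;0 0 0.3 0 0 0'; python3 go.py; python3 -m jog '0 0 0.2 0 0 0;0 0 0.2 0 0 0';python3 -m jog '0 0 0.1 0 0 0;0 0 0.1 0 0 0'; python3 go.py
```

```text
time: 13.3
position: [0.4623, 0.1953, 0.2689]
ee_rot: [3.057, 0.725, -0.001]
force: [0.6, -0.5, -0.5]
width: 0.0
grasp_force: 0.0
13.3 [0.4623 0.1953 0.2689] tip z [0.4622 0.1953 0.0959] F [ 0.6 -0.5 -0.5] 3.8863184704894266e-05
C [-0.13  0.09  0.  ]
D [ 1.19e+01  7.25e+00 -1.00e-02]
A [ 1.702e+01 -1.350e+00 -1.000e-02]
B [ 4.97 -8.5  -0.  ]
time: 13.5
position: [0.4624, 0.1949, 0.2655]
ee_rot: [3.057, 0.724, -0.0]
force: [0.4, -0.2, 1.9]
width: 0.0003
grasp_force: 0.8
time: 13.7
position: [0.4625, 0.1949, 0.2652]
ee_rot: [-3.057, -0.723, 0.0]
force: [-9.6, -3.3, 34.9]
width: 0.0003
grasp_force: 17.5
13.7 [0.4625 0.1949 0.2652] tip z [0.4625 0.1949 0.0922] F [-9.6 -3.3 34.9] 0.0002815873944796769
C [-0.12  0.05 -0.  ]
D [11.91  7.19 -0.  ]
A [17.02 -1.41  0.  ]
B [ 4.97 -8.55  0.  ]
```

```bash
python3 -m jog '0 0 -1 0 0 0;0 0 -1.5 0 0 0;0 0 -0.5 0 0 0;3 1.8 0 0 0 0;3 1.8 0 0 0 0;3 1.8 0 0 0 0;3 1.8 0 0 0 0;0 0 0.5 0 0 0;0 0 0.5 0 0 0;0 0 0.5 0 0 0;0 0 0.5 0 0 0;0 0 0.3 0 0 0';  python3 -m jog '0 0 0.2 0 0 0;0 0 0.2 0 0 0';python3 -m jog '0 0 0.1 0 0 0;0 0 0 0 0 0'; python3 go.py
```

```text
time: 14.9
position: [0.6011, 0.1842, 0.2701]
ee_rot: [3.057, 0.724, -0.001]
force: [-0.6, 0.2, 0.7]
width: -0.0004
grasp_force: 0.0
time: 15.1
position: [0.6018, 0.1842, 0.2667]
ee_rot: [-3.057, -0.724, -0.0]
force: [-0.3, -0.3, 0.3]
width: -0.0001
grasp_force: 0.0
time: 15.3
position: [0.6019, 0.1841, 0.2657]
ee_rot: [3.057, 0.724, -0.0]
force: [0.4, 0.3, 0.2]
width: -0.0002
grasp_force: 0.0
15.3 [0.6019 0.1841 0.2657] tip z [0.6019 0.1841 0.0927] F [0.4 0.3 0.2] -0.0002293718928912969
C [-12.1   -7.17  -0.  ]
D [-0.07 -0.02 -0.  ]
A [ 5.04 -8.63 -0.  ]
B [ -7.01 -15.77  -0.  ]
```

D isn't touched until below 0.0927, so the lid is already down there. One more push, then clear the arm and look.

```bash
python3 -m jog '0 0 0.1 0 0 0;0 0 0.1 0 0 0;0 0 0 0 0 0'; python3 -m jog '0 0 0.1 0 0 0;0 0 0 0 0 0'; python3 -m jog '0 0 -1 0 0 0;0 0 -2 0 0 0;0 0 -3 0 0 0;0 0 -4 0 0 0;0 0 -4 0 0 0;-1 4 0 0 0 0;-1 4 0 0 0 0;-1 4 0 0 0 0;-1 4 0 0 0 0;-1 4 0 0 0 0;-1 4 0 0 0 0;-1 4 0 0 0 0;-1 4 0 0 0 0;-1 4 0 0 0 0;0 0 0 0 0 0;0 0 0 0 0 0'; python3 -c "
from lid import *
D,v,X=solve('5',(.534,.239,.08,0,0,-.07))
im=cv2.imread('pics/side5.png')[190:330,150:330];cv2.imwrite('pics/crop5.png',cv2.resize(im,None,fx=4,fy=4,interpolation=2))"
```

```text
time: 15.6
position: [0.6021, 0.1841, 0.2654]
ee_rot: [-3.057, -0.724, -0.001]
force: [-5.8, -1.3, 14.7]
width: 0.0001
grasp_force: 7.5
time: 15.8
position: [0.6021, 0.1841, 0.2653]
ee_rot: [-3.057, -0.723, -0.001]
force: [-8.0, -2.5, 22.9]
width: -0.0001
grasp_force: 11.8
time: 17.4
position: [0.6828, -0.179, 0.4024]
ee_rot: [-3.057, -0.72, 0.0]
force: [-0.4, 0.4, 0.7]
width: 0.0001
grasp_force: 0.0
scene [[388.6, 224.5], [352.3, 239.0], [429.5, 259.4], [391.8, 276.1]] [64 68 78 83]
side [[219.5, 235.2], [279.5, 252.9], [197.9, 270.6], [260.3, 290.2]] [71 76 82 85]
err 0.22 [ 0.5353  0.2386  0.0816 -0.0012 -0.0015 -0.0722]
dots [[0.6087, 0.2834, 0.0936], [0.4691, 0.2935, 0.0934], [0.4619, 0.1938, 0.0935], [0.6015, 0.1837, 0.0938]]
```

View pics/crop5.png

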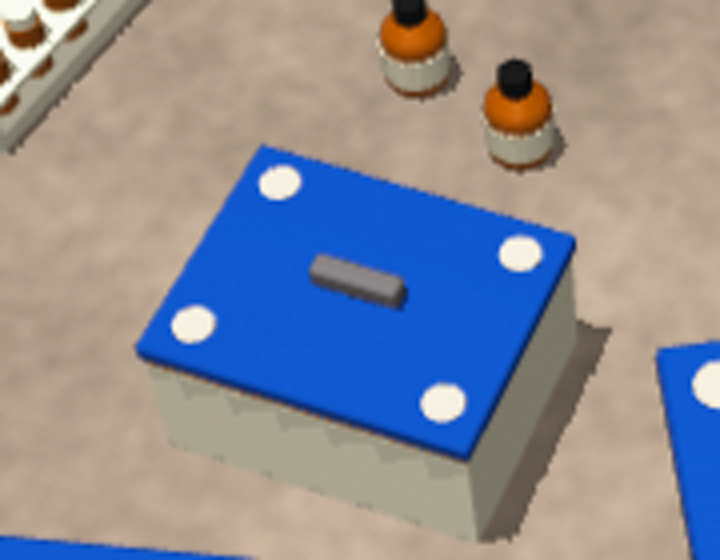

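View pics/scene5.png

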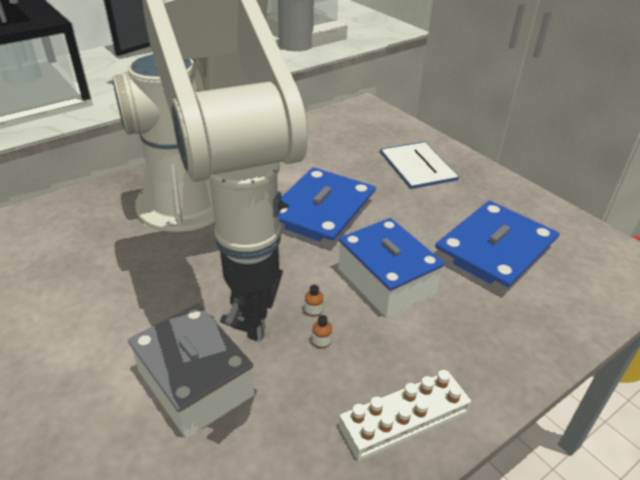

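The lid lies flat with the gasket out of sight: all four dots are at 0.0934–0.0938, level and 9.5 mm lower than before. The bottles (scene (314,301) and (322,333)) and the grey lid have not moved, and the arm is clear.

```bash
python3 -c "
from station import close_job
print(close_job())"
```

```text
the job is handed in; nothing more can be done
None
```

The blue lid was pressed down corner by corner and, by the last camera check, lies flat on the gasket all round; the grey-lidded box and the bottles were not touched, and the job is handed in.

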